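Put four mixed-up bones back in their trays

ROBOT

A 7-joint arm with a two-finger parallel gripper is mounted at the origin on the work surface. World frame = base frame: x ahead of the robot, y to its left, z up, the work surface at z = 0. Lengths are in m, angles in rad, forces in N, time in s.
With the tool pointing down it reaches from about 0.35 to 0.9 m from the base axis. Payload 8.1 kg.
Tool frame: the origin (TCP) lies on the centre line of the jaws, within the pads' length; the fingertips stand 19 mm ahead of it and the grasp point (between the pads) is the TCP; z points along the fingers, y is the direction in which the jaws open and shut (so a half turn about z gives the same grasp; the last joint's range is limited). The gripper opens to 92 mm and grips with 3 to 60 N. Pads are 19 mm wide; open, the fingers measure 130 mm over their backs; the gripper's body (75 mm by 190 mm) begins 47 mm behind the grasp point.
Start: joints at [1.093, 0.434, 0.025, 1.573, -0.012, 1.134, -0.075], TCP at [0.229, -0.582, 0.246] pointing down, gripper open.
Joint ranges: [-2.62, 2.62], [-0.44, 2.09], [-1.27, 1.32], [0.08, 2.57], [-1.32, 4.46], [0.12, 2], [-2.74, 2.74]. Speed limits (rad/s): [2.22, 2.22, 3.01, 3.01, 3.14, 3.14, 3.14].

INTERFACE

Orientations are given as a rotation vector (axis times angle).
In Python, from cell import monitor, imaging, workorder, outline_of gives the robot as it stands.
- The arm moves only by the tool move_arm, never from a script. Its argument "series" is a list of rows, each a list of 6 numbers: the shift along the world's x, y, z in cm, then the turn, a rotation vector about the world's x, y, z in degrees. A call has 1 to 8 rows; each row shifts and turns the commanded pose from where the row before left it; what a row does not reach is not made up. A row lasts 1/10 s, in which the tool goes at most 50 mm and 8.59 degrees, less where a joint would pass 70% of its speed; a pose out of reach is approached as far as the arm can. A call with a gripper value outside its range is refused whole. "grip" is the opening, from 0 (shut) to 1 (fully open), set as the call begins (left out, the last holds). The fingers move at their own pace and stop on an object; "force" is the grip in N (left out, the last holds). Time passes only in rows, so rows that do not move let the fingers close. It gives the time, the measured TCP pose, the force and the opening at its end, in the units of the state.
- monitor.observe(): the state, without advancing time (a new reading comes with each control period).
- imaging.get_image(name): name is "side" or "top" or "wrist"; returns a dict with "color" (400x640x3 uint8, red, green, blue), "fx", "fy", "cx", "cy" (pixels), "dist_coeffs" ([k1, k2, p1, p2, k3] as OpenCV has them; the pictures are not rectified), "rvec" (rotation vector, rad) and "tvec" (3), from world to camera coordinates, as OpenCV has them; the wrist camera has in their place "mount" (4x4, takes a point from camera to tool coordinates, whose origin is the TCP and whose axes are the flange's). Camera axes: x right, y down, z forward; pixel columns grow to the right and rows downward; lengths in m; the calibration is good to about 2 mm. A picture is of the moment at which its call begins: read the wrist's pose just before it. There is no depth.
- workorder.sign_off(): hands the job in, once; it reports no verdict.
Trained networks look in the newest picture that a camera, given by its name, has taken for a name from the list of things; names that differ only in an ending like _2 or _b are one class to them, and where a whole thing is asked for, a point or a joint stands for the part that bears it (a point fixed in the world has none). Each returns a list of dicts, best first, with "p" (0 to 1); they miss things now and then, are a little off and sometimes report something else, mostly with a low value. They report only what shows in the picture. A call takes as long as a camera call. They do not tell look-alikes from the thing itself.
- outline_of(camera, thing): "mask" (400x640 bool, what is visible of it) and "rect" ([left, top, width, height] in pixels, round what is visible of it).
The state is a dict: "clock": time; "joints": joint angles; "dq": joint speeds; "joint_efforts": joint torques, N m; "position": TCP position; "ee_rot": TCP orientation; "force": force on the tool from outside, world axes, zero at the start; "ft_torque": the same for the moment, N m; "width": opening from 0.0 (shut) to 1.0 (fully open).
Only numpy, scipy, OpenCV 4.12 (cv2) and the standard library are available. Lean on these libraries where they do the work, as an engineer would, in place of code of your own. Each camera call takes 0.05 s, during which the arm holds its last target. There are 200 camera calls.

TASK

Each of the four bones lies in another bone's tray. Bring every bone home, lying right way up in the middle of its own tray: the skull in the blue tray, the limb bone in the red, the vertebra in the yellow and the ankle bone in the green, one bone to a tray. They are fragile: lower them rather than drop them, and never lay one on the bare table; the empty grey foam pad is there to park a bone while you swap.

Things in the scene. Friction and masses are not known exactly. Their poses are not given: they have to be found in the camera images.
- skull: small ivory-coloured carnivore skull lying on its flat underside, 88 mm long, 46 mm high, dark eye sockets. Origin: centre of its underside; x points along it to the snout, z up. The rounded braincase is 45 mm wide across y and 42 mm high; grip it across y at x = -22 mm. The cheek bones (61 mm across) and snout begin at x = -2 mm. Mass 40 to 85 g
- limb_bone: ochre-yellow short limb bone, a round shaft with a thick knob at each end, 88 mm long, 34 mm wide at the ends, 26 mm high. Origin: centre of its underside; x along the shaft, z up. The bare shaft is 18 mm thick, from x = -22 to +18 mm, its axis 14 mm above the underside; grip it across y at x = 0. Mass 30 to 65 g
- vertebra: dark brown vertebra lying flat: a round drum with an arch, a short spine and two side wings, 85 mm long, 30 mm high. Origin: centre of its underside; x points to the spine, z up. The drum is 40 mm in diameter and 30 mm high with its axis at x = -18 mm; grip it across y there. Wings (83 mm across) lie at x = +7 to +24 mm. Mass 35 to 70 g
- ankle_bone: blue-grey burnt ankle bone (knucklebone), a compact block with two rounded rollers at each end, 64 mm long, 38 mm wide, 32 mm high. Origin: centre of its underside; x along its length, z up; grip it across y at x = 0. Mass 28 to 56 g
- tray_blue: blue plastic find tray, square, 120 x 120 mm, fixed to the table: home of the skull. Inner floor 5 mm above the table, rim 8 mm above the table and 3 mm thick (inside 114 x 114 mm). Origin: centre of its underside, on the table; x and y along its sides, z up
- tray_red: red plastic find tray, square, 120 x 120 mm, fixed to the table: home of the limb bone. Inner floor 5 mm above the table, rim 8 mm above the table and 3 mm thick (inside 114 x 114 mm). Origin: centre of its underside, on the table; x and y along its sides, z up
- tray_yellow: yellow plastic find tray, square, 120 x 120 mm, fixed to the table: home of the vertebra. Inner floor 5 mm above the table, rim 8 mm above the table and 3 mm thick (inside 114 x 114 mm). Origin: centre of its underside, on the table; x and y along its sides, z up
- tray_green: green plastic find tray, square, 120 x 120 mm, fixed to the table: home of the ankle bone. Inner floor 5 mm above the table, rim 8 mm above the table and 3 mm thick (inside 114 x 114 mm). Origin: centre of its underside, on the table; x and y along its sides, z up
- pad: dark grey foam pad, flat and rimless, 120 x 120 x 5 mm, fixed to the table, empty at the start: the spare place to park one bone. Origin: centre of its underside, z up; its top is 5 mm above the table. The table top is at height 0; low tools and boxes, under 65 mm high, stand on it between and around the trays
Mind the look-alikes: they are no part of the job. There is more than one size of the vertebra; the one meant has the size given above.

How it is judged:
At the end, for the whole second after the job is handed in: Every bone lies in its own tray (skull blue, limb bone red, vertebra yellow, ankle bone green), its origin within 15 mm of the tray's centre seen from above and within 5 mm of the height of the tray floor, upright within 0.25 rad, released and at rest (horizontal distance between skull and tray_blue below 0.015 m and z of skull in the frame of tray_blue between 0.001 and 0.01 m and angle between each of skull, limb_bone, vertebra, ankle_bone's own z axis and vertical below 0.25 rad and linear speed of each of skull, limb_bone, vertebra, ankle_bone below 0.02 m/s and angular speed of each of skull, limb_bone, vertebra, ankle_bone below 0.2 rad/s and horizontal distance between limb_bone and tray_red below 0.015 m and z of limb_bone in the frame of tray_red between 0.001 and 0.01 m and horizontal distance between vertebra and tray_yellow below 0.015 m and z of vertebra in the frame of tray_yellow between 0.001 and 0.01 m and horizontal distance between ankle_bone and tray_green below 0.015 m and z of ankle_bone in the frame of tray_green between 0.001 and 0.01 m); the robot touches nothing.
It fails at once if a bone is laid on the bare table (its underside lower than 2.5 mm above the table; trays and pad hold it at 5 mm) (height (world z) of any of skull, limb_bone, vertebra, ankle_bone below 0.0025 m).
It fails at once if a bone is dropped (falls freely faster than 0.6 m/s, that is about 18 mm or more) ((linear speed of skull above 0.6 m/s and contact force between skull and the fingers below 0.02 N) or (linear speed of limb_bone above 0.6 m/s and contact force between limb_bone and the fingers below 0.02 N) or (linear speed of vertebra above 0.6 m/s and contact force between vertebra and the fingers below 0.02 N) or (linear speed of ankle_bone above 0.6 m/s and contact force between ankle_bone and the fingers below 0.02 N)).
It also fails if it takes over 144 s, if anything falls off the work surface, if the arm or the gripper's body presses on something with over 40 N, if the wrist force passes 120 N, or if a joint passes its speed limit or range.

## Working session

There is one attempt and no reset: what is moved stays moved. The work goes in short steps, Python scripts to look and compute and a tool call to move; the robot and the scene stay as the last step left them, time stands still between calls to the robot, and variables do not carry over. Pictures are saved under pics/ and viewed, about 12 in all and at most 16, crops included, and the job is handed in when it is done.

Besides the shell and the picture viewer there is one more tool, called after "Emit:" by a JSON object that holds its "method" and its "body", one argument or row to a line. move_arm: Moves the arm, as the interface text tells. Its arguments: {"type":"object","properties":{"series":{"type":"array"},"grip":{"type":"number"},"force":{"type":"number"}},"required":["series"]}

```bash
mkdir -p pics; ls; python3 - <<'E'
from cell import monitor, imaging, outline_of
import cv2,numpy as np
print(monitor.observe())
for c in ("top","side"):
    im=imaging.get_image(c); cv2.imwrite(f"pics/{c}0.png",im["color"][:,:,::-1])
    print(c,{k:v for k,v in im.items() if k!="color"})
    for t in "skull limb_bone vertebra ankle_bone tray_blue tray_red tray_yellow tray_green pad".split():
        print(t,[(d["rect"],round(d["p"],2)) for d in outline_of(c,t)])
E
```

```text
pics
{'clock': 0.0, 'joints': array([ 1.09341373,  0.43519509,  0.02494027,  1.57414346, -0.0116012 ,
        1.13402056, -0.07508108]), 'dq': array([-0.00060487,  0.00121447, -0.00113972, -0.00058539, -0.00074516,
        0.00069341,  0.00038543]), 'joint_efforts': array([-4.02236483e-04, -6.67853808e+01,  9.85542051e-01, -3.14463687e+01,
       -6.03869255e-02,  4.28028137e-02,  1.98750176e-04]), 'position': array([ 0.22856941, -0.581151  ,  0.24494399]), 'ee_rot': array([-3.08506474e+00, -5.84942129e-01,  6.75041910e-04]), 'force': array([ 1.04654763, -0.25358391,  0.34886852]), 'ft_torque': array([ 0.02989263, -0.01538955,  0.02070064]), 'width': 1.0016470719273127}
top {'fx': 402.20903493959185, 'fy': 402.20903493959185, 'cx': 318.50474187659233, 'cy': 200.89448495695868, 'dist_coeffs': array([0.0151311, 0.       , 0.       , 0.       , 0.       ]), 'rvec': array([ 2.1648836 , -2.19927558,  0.04426578]), 'tvec': array([0.02630505, 0.44626658, 0.90713634])}
skull [([472.6, 124.4, 32.2, 33.4], 0.66)]
limb_bone [([233.8, 196.2, 41.6, 23.8], 0.64), ([451.9, 112.5, 57.2, 57.7], 0.44)
[... 514 characters left out ...]
 array([-0.0718824,  0.       ,  0.       ,  0.       ,  0.       ]), 'rvec': array([ 0.24773773, -2.6980392 ,  1.41865073]), 'tvec': array([0.45295297, 0.07491569, 0.84577251])}
skull [([297.0, 128.4, 23.5, 12.6], 0.54)]
limb_bone [([311.4, 233.0, 15.9, 33.4], 0.58)]
vertebra [([236.3, 175.3, 23.9, 26.9], 0.84), ([391.6, 144.7, 43.1, 29.3], 0.62), ([188.2, 285.0, 77.6, 54.8], 0.28)]
ankle_bone [([330.2, 159.5, 9.6, 20.9], 0.68)]
tray_blue [([222.5, 178.1, 55.3, 30.5], 0.68)]
tray_red [([308.3, 163.7, 49.2, 31.0], 0.85), ([189.2, 284.0, 77.7, 56.0], 0.22)]
tray_yellow [([288.2, 134.8, 44.1, 15.0], 0.72)]
tray_green [([288.6, 228.5, 67.9, 49.4], 0.83)]
pad [([188.8, 282.0, 74.9, 55.5], 0.68)]
```

```bash
python3 - <<'E'
import cv2
a=cv2.imread("pics/top0.png")[65:345,130:525]; cv2.imwrite("pics/topcrop.png",cv2.resize(a,None,fx=2,fy=2,interpolation=cv2.INTER_CUBIC))
E
```

```text
(no output)
```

View pics/topcrop.png

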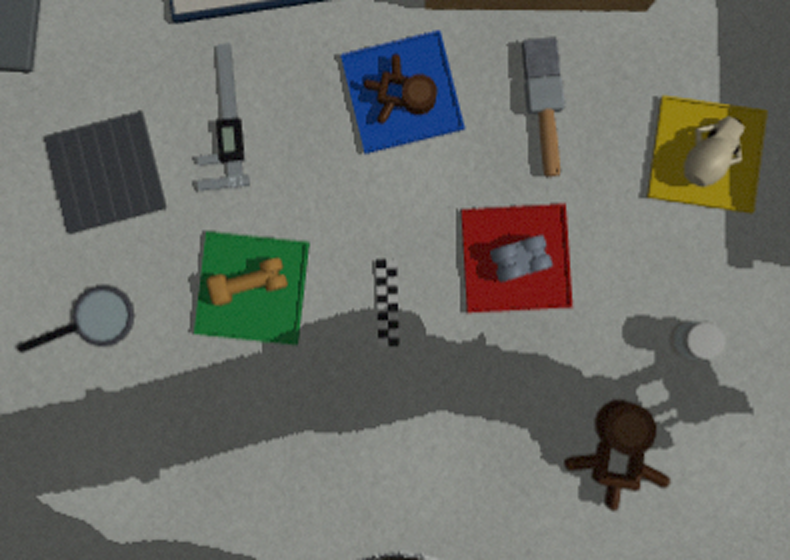

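View pics/side0.png

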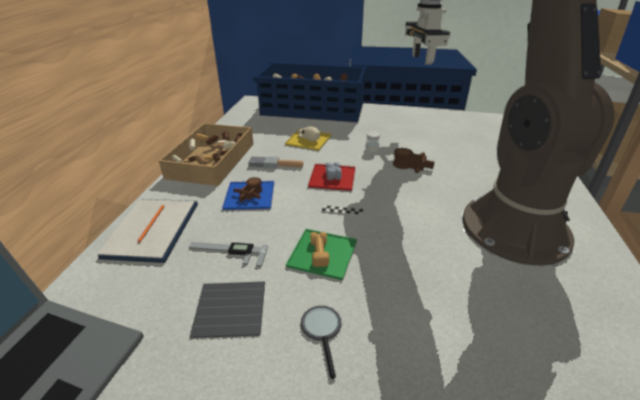

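The four bones: skull in yellow (crop 713,150), limb bone in green (245,282), vertebra in blue (405,92), ankle bone in red (522,257). There are two vertebra candidates. The one in the blue tray is about 78 px long against the 103 px tray side, so about 85 mm. The one on the bare table (620,455) is about 110 px, so about 120 mm, and is the look-alike. The crop above confirms it.

```bash
cat > h.py <<'E'
from cell import monitor, imaging, outline_of
import cv2,numpy as np
from scipy.spatial.transform import Rotation as R
def cam(name):
    s=monitor.observe(); im=imaging.get_image(name)
    if name=="wrist":
        M=np.asarray(im["mount"]); T=np.eye(4); T[:3,:3]=R.from_rotvec(s["ee_rot"]).as_matrix(); T[:3,3]=s["position"]
        W=T@M
    else:
        W=np.eye(4); r=cv2.Rodrigues(im["rvec"])[0]; W[:3,:3]=r.T; W[:3,3]=-r.T@im["tvec"]
    K=np.array([[im["fx"],0,im["cx"]],[0,im["fy"],im["cy"]],[0,0,1]])
    return im["color"],K,np.array(im["dist_coeffs"]),W
def world(px,z,c):
    _,K,D,W=c
    u=cv2.undistortPoints(np.asarray(px,float).reshape(-1,1,2),K,D)[:,0]
    d=np.c_[u,np.ones(len(u))]@W[:3,:3].T
    return (W[:3,3]+d*((z-W[2,3])/d[:,2:]))[:,:2]
def pix(p,c):
    _,K,D,W=c; V=np.linalg.inv(W)
    return cv2.projectPoints(np.asarray(p,float).reshape(-1,1,3),V[:3,:3],V[:3,3],K,D)[0][:,0]
def rect(mask,z,c):
    ys,xs=np.nonzero(mask); w=world(np.c_[xs,ys],z,c).astype(np.float32)*1000
    (cx,cy),(a,b),t=cv2.minAreaRect(w)
    v,e=np.linalg.eigh(np.cov(w.T)); m=e[:,1]
    return np.round([cx,cy,a,b,t,*w.mean(0),np.degrees(np.arctan2(m[1],m[0]))],1)
E
python3 - <<'E'
from h import *
c=cam("top"); print(c[3].round(3))
for t,z in dict(skull=.025,limb_bone=.019,vertebra=.02,ankle_bone=.02,tray_blue=.008,tray_red=.008,tray_yellow=.008,tray_green=.008,pad=.005).items():
    for d in outline_of("top",t)[:2]: print(t,d["p"].__round__(2),rect(d["mask"],z,c))
imaging.get_image("wrist") 
print(imaging.get_image("wrist")["mount"].round(3),imaging.get_image("wrist")["fx"])
s=monitor.observe(); print(R.from_rotvec(s["ee_rot"]).as_matrix().round(3))
E
```

```text
[[-0.015 -0.998  0.059  0.392]
 [-1.     0.016  0.018  0.002]
 [-0.019 -0.059 -0.998  0.932]
 [ 0.     0.     0.     1.   ]]
skull 0.88 [ 575.1 -361.9   64.5   78.1   87.7  576.2 -361.9  142. ]
limb_bone 0.67 [438.4 169.3  34.5  86.8  13.6 438.5 169.4 103.8]
limb_bone 0.3 [ 575.4 -357.3  122.2  119.4   79.7  574.4 -354.5   56.9]
vertebra 0.82 [ 238.  -251.1  105.8  105.4   45.6  245.  -247.1  163.3]
vertebra 0.78 [660.4 -10.1  75.2  75.   20.1 655.1 -13.4  79.9]
ankle_bone 0.65 [ 460.8 -143.3   37.7   63.8   15.1  460.5 -143.2  102.2]
tray_blue 0.84 [ 658.   -13.   123.6  119.9   12.7  657.2  -13.  -175.6]
tray_red 0.65 [ 461.6 -140.1  119.6  120.1    2.   460.6 -139.6  136.8]
tray_yellow 0.97 [ 577.3 -361.3  123.6  122.6   80.1  576.7 -359.2   49.4]
tray_green 0.65 [ 432.6  164.4  122.6  120.3   83.1  430.8  163.7 -163.2]
tray_green 0.26 [569.4 335.5 117.9 120.1  13.8 570.2 334.8  57.9]
pad 0.71 [569.9 336.7 120.2 121.7  14.3 569.6 336.2 140.4]
pad 0.59 [ 659.6  -13.3  122.5  121.7   12.5  658.8  -12.7 -177. ]
[[-0.    -0.968 -0.25   0.067]
 [ 1.    -0.    -0.001  0.001]
 [ 0.001 -0.25   0.968 -0.138]
 [ 0.     0.     0.     1.   ]] 349.72513643991203
[[ 0.931  0.366  0.   ]
 [ 0.366 -0.931 -0.   ]
 [ 0.     0.    -1.   ]]
```

Emit:
{"method": "move_arm", "body": {
  "series": [
    [4.2,2.65,0,0,0,-7],
    [4.2,2.65,0,0,0,-7],
    [4.2,2.65,0,0,0,-7],
    [4.2,2.65,0,0,0,-7],
    [4.2,2.65,0,0,0,-7],
    [4.2,2.65,0,0,0,-7],
    [4.2,2.65,0,0,0,-7],
    [4.2,2.65,0,0,0,-7]
  ],
  "grip": 1,
  "force": 12
}}

```text
clock: 2.45
position: [0.5664, -0.3683, 0.2459]
ee_rot: [2.997, -0.94, 0.0]
force: [-0.1, -1.2, 0.6]
width: 0.997
```

Emit:
{"method": "move_arm", "body": {
  "series": [
    [0,0,0,0,0,0],
    [0,0,0,0,0,0]
  ]
}}

```text
clock: 2.65
position: [0.5662, -0.3679, 0.2452]
ee_rot: [-3.002, 0.926, 0.001]
force: [-1.0, -0.1, -0.6]
width: 1.0
```

```bash
cat > look.py <<'E'
import sys
from h import *
name,z,tray,zt=sys.argv[1],float(sys.argv[2]),sys.argv[3],.008
c=cam("wrist"); s=monitor.observe()
m=R.from_rotvec(s["ee_rot"]).as_matrix()
print("t",round(s["clock"],2),"tcp",s["position"].round(4),"yaw",np.degrees(np.arctan2(m[1,0],m[0,0])).round(1),"q",s["joints"].round(2))
for t,h in ((name,z),(tray,zt)):
    if t=="-": continue
    for d in outline_of("wrist",t)[:2]: print(t,round(d["p"],2),[int(v) for v in d["rect"]],rect(d["mask"],h,c))
g=monitor.observe()["position"]
if len(sys.argv)>4:
    img=c[0][:,:,::-1].copy(); u,v=pix([[*map(float,sys.argv[4:6]),z]],c)[0].astype(int)
    # rectified crop on plane z: 1 px = 0.5 mm, up = +x, right = -y
    X,Y=map(float,sys.argv[4:6]); n=400
    jj,ii=np.meshgrid(np.arange(n),np.arange(n)); P=np.stack([X+.1-ii*.0005,Y+.1-jj*.0005,np.full((n,n),z)],-1)
    q=pix(P.reshape(-1,3),c).reshape(n,n,2).astype(np.float32)
    cv2.imwrite("pics/"+sys.argv[6],cv2.remap(img,q[...,0],q[...,1],cv2.INTER_LINEAR))
E
python3 look.py skull 0.025 tray_yellow .577 -.360 skull1.png
```

```text
t 2.7 tcp [ 0.5646 -0.3696  0.2454] yaw -34.4 q [ 0.4   0.52  0.16  1.45 -0.09  1.19 -1.6 ]
skull 0.96 [284, 122, 57, 88] [ 575.5 -366.7   57.6   89.1   64.5  576.9 -364.5  142.2]
tray_yellow 0.64 [240, 91, 139, 143] [ 577.4 -363.9  120.3  118.9   80.1  580.9 -365.4   54.6]
```

View pics/skull1.png

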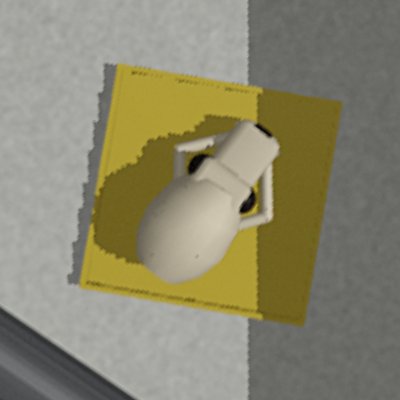

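The skull lies in yellow. Its snout tip is at crop (263,133) and the braincase centre at (188,228), so its heading is about -38.5° and the grip point about (0.560,-0.352). The outline of 89x58 mm fits.

Emit:
{"method": "move_arm", "body": {
  "series": [
    [-0.4,1.7,-2,0,0,-4],
    [0,0,-4.5,0,0,0],
    [0,0,-4.5,0,0,0],
    [0,0,-4.5,0,0,0],
    [0,0,-3,0,0,0],
    [0,0,-2,0,0,0],
    [0,0,-1,0,0,0],
    [0,0,0,0,0,0]
  ]
}}

```text
clock: 3.6
position: [0.5593, -0.3534, 0.0299]
ee_rot: [2.965, -1.039, -0.003]
force: [-0.0, 0.5, -0.7]
width: 1.0
```

Emit:
{"method": "move_arm", "body": {
  "series": [
    [0,0,0,0,0,0],
    [0,0,0,0,0,0],
    [0,0,0,0,0,0],
    [0,0,0,0,0,0],
    [0,0,0,0,0,0],
    [0,0,0,0,0,0],
    [0,0,0,0,0,0],
    [0,0,0,0,0,0]
  ],
  "grip": 0,
  "force": 12
}}

```text
clock: 4.4
position: [0.5608, -0.3526, 0.0309]
ee_rot: [-2.966, 1.036, -0.0]
force: [-0.9, 1.2, 1.8]
width: 0.488
```

Emit:
{"method": "move_arm", "body": {
  "series": [
    [0,0,1,0,0,0],
    [0,0,2,0,0,0],
    [0,0,4,0,0,0],
    [0,0,4,0,0,0],
    [0,2,2,0,0,5],
    [0,4,0,0,0,5],
    [0,4.8,0,0,0,5],
    [0,4.8,0,0,0,5]
  ]
}}

```text
clock: 5.2
position: [0.5605, -0.1955, 0.1617]
ee_rot: [3.101, -0.502, 0.002]
force: [0.2, 1.2, -1.9]
width: 0.491
```

Emit:
{"method": "move_arm", "body": {
  "series": [
    [-0.1,4.8,0,0,0,5],
    [-0.1,4.8,0,0,0,5],
    [-0.1,4.8,0,0,0,5],
    [-0.1,4.8,0,0,0,5],
    [-0.1,4.8,0,0,0,5],
    [-0.1,4.8,0,0,0,5],
    [-0.1,4.8,0,0,0,5],
    [-0.1,4.8,0,0,0,5]
  ]
}}

```text
clock: 6.0
position: [0.5526, 0.189, 0.1616]
ee_rot: [3.085, 0.59, 0.001]
force: [0.5, 0.0, -0.9]
width: 0.493
```

Emit:
{"method": "move_arm", "body": {
  "series": [
    [0,4.8,0,0,0,4],
    [0,4.8,0,0,0,4],
    [-0.1,3,0,0,0,0],
    [0,1.2,-1,0,0,0],
    [0,0,0,0,0,0],
    [0,0,0,0,0,0]
  ]
}}

```text
clock: 6.6
position: [0.552, 0.3232, 0.1503]
ee_rot: [3.037, 0.796, -0.002]
force: [0.8, -0.9, -0.9]
width: 0.492
```

```bash
python3 look.py skull 0.1 pad .57 .336 pad1.png
```

```text
t 6.65 tcp [0.5524 0.3228 0.1506] yaw 29.3 q [-0.47  0.56 -0.22  1.63  0.14  0.97 -1.79]
skull 0.59 [246, 110, 142, 213] [ 555.9  320.8  125.1   75.8   41.4  561.8  328.6 -149.9]
pad 0.87 [229, 69, 178, 155] [571.1 337.4 117.1 118.7  14.  589.8 352.6 131.7]
```

View pics/pad1.png

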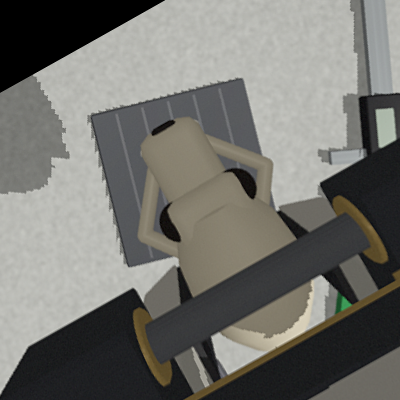

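The skull is held, with its snout pointing to about 30° over the pad. Lowering it now.

Emit:
{"method": "move_arm", "body": {
  "series": [
    [0,0,-4,0,0,0],
    [0,0,-4,0,0,0],
    [0,0,-2,0,0,0],
    [0,0,-1,0,0,0],
    [0,0,-0.5,0,0,0],
    [0,0,-0.3,0,0,0],
    [0,0,-0.15,0,0,0],
    [0,0,0,0,0,0]
  ]
}}

```text
clock: 7.55
position: [0.5523, 0.3256, 0.0321]
ee_rot: [-3.038, -0.799, -0.002]
force: [0.4, 0.2, -0.0]
width: 0.492
```

Emit:
{"method": "move_arm", "body": {
  "series": [
    [0,0,0,0,0,0],
    [0,0,0,0,0,0],
    [0,0,0,0,0,0],
    [0,0,0,0,0,0],
    [0,0,0,0,0,0],
    [0,0,1,0,0,0],
    [0,0,3,0,0,0],
    [0,0,4,0,0,0]
  ],
  "grip": 1
}}

```text
clock: 8.35
position: [0.5507, 0.3246, 0.111]
ee_rot: [3.037, 0.799, -0.005]
force: [1.5, 0.1, 0.0]
width: 0.998
```

Emit:
{"method": "move_arm", "body": {
  "series": [
    [1.3,-4.3,1.7,0,0,7.5],
    [1.3,-4.3,1.7,0,0,7.5],
    [1.3,-4.3,1.7,0,0,7.5],
    [1.3,-4.3,1.7,0,0,7.5],
    [1.3,-4.3,1.7,0,0,7.5],
    [1.3,-4.3,1.7,0,0,7.5],
    [1.3,-4.3,1.7,0,0,7.5],
    [1.3,-4.3,1.7,0,0,7.5]
  ]
}}

```text
clock: 9.15
position: [0.6559, -0.0206, 0.249]
ee_rot: [2.225, 2.217, 0.001]
force: [0.9, 0.1, -1.0]
width: 0.996
```

Emit:
{"method": "move_arm", "body": {
  "series": [
    [0,0,0,0,0,0],
    [0,0,0,0,0,0]
  ]
}}

```text
clock: 9.35
position: [0.6561, -0.0204, 0.2481]
ee_rot: [2.236, 2.206, 0.001]
force: [-0.4, 1.0, 0.0]
width: 0.998
```

```bash
python3 look.py vertebra 0.02 tray_blue .657 -.013 vert1.png
```

```text
t 9.4 tcp [ 0.6555 -0.0183  0.2476] yaw 89.4 q [ 0.24  0.53 -0.46  1.46  0.24  1.21 -0.26]
vertebra 0.87 [285, 124, 76, 81] [650.8  -8.6  76.5  76.7  43.1 653.9 -14.4  79.3]
tray_blue 0.8 [260, 99, 123, 128] [658.6 -13.3 120.9 119.9  12.8 659.5  -9.2 168.5]
```

View pics/vert1.png

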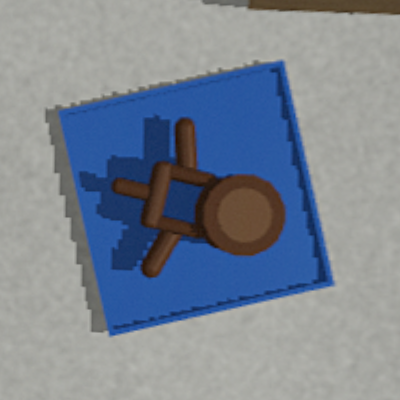

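The vertebra has its drum at crop (243,214), spine tip at (118,185) and wings at (185,125) and (150,270). That gives a heading of about 77°, and the sizes match. With parallax removed the drum is at (0.650,-0.031).

Emit:
{"method": "move_arm", "body": {
  "series": [
    [-0.3,-0.6,-2,0,0,-6.5],
    [-0.25,-0.7,-4,0,0,-6],
    [0,0,-4.6,0,0,0],
    [0,0,-4.6,0,0,0],
    [0,0,-3,0,0,0],
    [0,0,-2,0,0,0],
    [0,0,-1.5,0,0,0],
    [0,0,0,0,0,0]
  ],
  "grip": 0.75
}}

```text
clock: 10.3
position: [0.6488, -0.0304, 0.0283]
ee_rot: [-2.456, -1.956, 0.004]
force: [0.1, -0.8, 0.7]
width: 0.751
```

Emit:
{"method": "move_arm", "body": {
  "series": [
    [0,0,0,0,0,0],
    [0,0,0,0,0,0],
    [0,0,0,0,0,0],
    [0,0,0,0,0,0],
    [0,0,0,0,0,0],
    [0,0,0,0,0,0]
  ],
  "grip": 0
}}

```text
clock: 10.9
position: [0.6507, -0.0317, 0.0311]
ee_rot: [2.459, 1.954, 0.001]
force: [-1.3, -0.3, 6.0]
width: 0.433
```

Emit:
{"method": "move_arm", "body": {
  "series": [
    [0,0,1,0,0,0],
    [0,0,2,0,0,0],
    [0,0,4,0,0,0],
    [0,0,4,0,0,0],
    [-0.5,-1.8,0,0,0,0],
    [-0.8,-4,0,0,0,0],
    [-1,-4.5,0,0,0,0],
    [-1,-4.5,0,0,0,0]
  ]
}}

```text
clock: 11.7
position: [0.6166, -0.1811, 0.1406]
ee_rot: [2.458, 1.956, 0.0]
force: [0.2, -0.2, -0.4]
width: 0.43
```

Emit:
{"method": "move_arm", "body": {
  "series": [
    [-1,-4.5,0,0,0,0],
    [-1,-4.5,0,0,0,0],
    [-1,-4.5,0,0,0,0],
    [-0.8,-4,0,0,0,0],
    [-0.6,-2.5,0,0,0,0],
    [0,0,0,0,0,0],
    [0,0,0,0,0,0]
  ]
}}

```text
clock: 12.4
position: [0.5727, -0.3801, 0.1401]
ee_rot: [-2.46, -1.953, -0.0]
force: [0.7, 0.2, -0.5]
width: 0.43
```

```bash
python3 look.py vertebra 0.125 tray_yellow .577 -.362 x.png
```

```text
t 12.45 tcp [ 0.5734 -0.3786  0.1402] yaw 77.0 q [ 0.73  0.66 -0.37  1.5   0.26  1.03  0.08]
vertebra 0.79 [225, 115, 188, 197] [ 572.  -361.4   84.8   82.5   44.6  577.6 -359.    77.1]
tray_yellow 0.71 [236, 89, 164, 153] [ 577.9 -362.1  118.3  120.8   80.3  582.4 -346.6  159.6]
```

Emit:
{"method": "move_arm", "body": {
  "series": [
    [0,0,-4,0,0,0],
    [0,0,-3.5,0,0,0],
    [0,0,-1.8,0,0,0],
    [0,0,-0.8,0,0,0],
    [0,0,-0.4,0,0,0],
    [0,0,-0.3,0,0,0],
    [0,0,-0.15,0,0,0],
    [0,0,0,0,0,0]
  ]
}}

```text
clock: 13.35
position: [0.5737, -0.3799, 0.0316]
ee_rot: [2.458, 1.954, 0.001]
force: [-0.5, -0.1, -0.2]
width: 0.436
```

Emit:
{"method": "move_arm", "body": {
  "series": [
    [0,0,0,0,0,0],
    [0,0,0,0,0,0],
    [0,0,0,0,0,0],
    [0,0,0,0,0,0],
    [0,0,1,0,0,0],
    [0,0,3,0,0,0],
    [0,0,4,0,0,0],
    [0,0,4,0,0,0]
  ],
  "grip": 0.75
}}

```text
clock: 14.15
position: [0.5731, -0.3794, 0.1525]
ee_rot: [-2.459, -1.955, -0.0]
force: [0.8, -0.8, 1.0]
width: 0.751
```

Emit:
{"method": "move_arm", "body": {
  "series": [
    [-0.1,4.4,1,0,0,-3],
    [-0.1,4.4,1,0,0,-3],
    [-0.1,4.4,1,0,0,-3],
    [-0.1,4.4,1,0,0,-3],
    [-0.1,4.4,1,0,0,-3],
    [-0.1,4.4,1,0,0,-3],
    [-0.1,4.4,1,0,0,-3],
    [-0.1,4.4,1,0,0,-3]
  ],
  "grip": 1
}}

```text
clock: 14.95
position: [0.565, -0.0258, 0.2322]
ee_rot: [2.813, 1.398, 0.002]
force: [-0.2, 0.2, 0.1]
width: 1.003
```

Emit:
{"method": "move_arm", "body": {
  "series": [
    [-0.1,4.4,0,0,0,-3],
    [-0.2,4.4,0,0,0,-3],
    [-0.2,4.4,0,0,0,-3],
    [-0.2,4.4,0,0,0,-3],
    [-0.2,4.4,0,0,0,-3],
    [-0.2,4.4,0,0,0,-3],
    [-0.2,4.4,0,0,0,-3],
    [-0.1,4.4,0,0,0,-3]
  ]
}}

```text
clock: 15.75
position: [0.5508, 0.3262, 0.2317]
ee_rot: [-3.042, -0.783, -0.001]
force: [2.0, -0.2, 0.8]
width: 1.004
```

Emit:
{"method": "move_arm", "body": {
  "series": [
    [0,0.1,0,0,0,0],
    [0,0,0,0,0,0]
  ]
}}

```text
clock: 15.95
position: [0.5505, 0.3269, 0.2311]
ee_rot: [-3.04, -0.791, -0.0]
force: [0.7, -1.9, -0.6]
width: 0.999
```

```bash
python3 look.py skull 0.025 pad .57 .336 skull2.png
```

```text
t 16.0 tcp [0.5513 0.325  0.2311] yaw 29.0 q [-0.39  0.5  -0.34  1.53  0.18  1.14 -1.83]
skull 0.83 [291, 107, 63, 94] [ 570.9  333.4   88.8   56.8   43.7  569.2  335.2 -149.3]
pad 0.68 [253, 81, 139, 134] [570.7 337.4 117.1 118.2  13.8 574.8 340.3 120.1]
```

View pics/skull2.png

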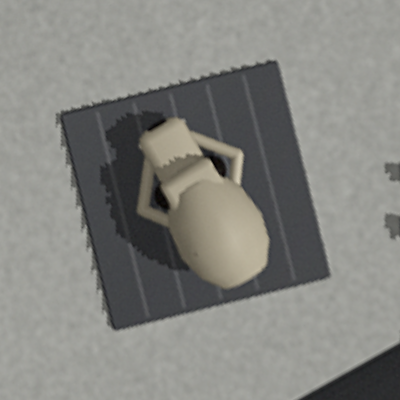

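The skull sits squarely on the pad, heading about 30°, with the braincase centre at crop (220,232). This matches the stored grip pose to within 2 mm.

Emit:
{"method": "move_arm", "body": {
  "series": [
    [0,0,-3,0,0,0],
    [0.1,0,-4.5,0,0,0],
    [0,0,-4.5,0,0,0],
    [0,0,-3.5,0,0,0],
    [0,0,-2,0,0,0],
    [0,0,-1.5,0,0,0],
    [0,0,-1,0,0,0],
    [0,0,0,0,0,0]
  ]
}}

```text
clock: 16.9
position: [0.5523, 0.3245, 0.0301]
ee_rot: [3.041, 0.784, -0.001]
force: [0.4, -0.0, 0.6]
width: 0.998
```

Emit:
{"method": "move_arm", "body": {
  "series": [
    [0,0,0,0,0,0],
    [0,0,0,0,0,0],
    [0,0,0,0,0,0],
    [0,0,0,0,0,0],
    [0,0,0,0,0,0],
    [0,0,0,0,0,0],
    [0,0,0,0,0,0],
    [0,0,0,0,0,0]
  ],
  "grip": 0
}}

```text
clock: 17.7
position: [0.5523, 0.3254, 0.0308]
ee_rot: [3.042, 0.786, 0.0]
force: [-1.1, 0.1, 0.8]
width: 0.489
```

Emit:
{"method": "move_arm", "body": {
  "series": [
    [0,0,1,0,0,0],
    [0,0,2,0,0,0],
    [0,0,4,0,0,0],
    [0,0,4,0,0,0],
    [0.5,-1.8,0,0,0,-2],
    [1,-4,0,0,0,-2],
    [1.1,-4.5,0,0,0,-2],
    [1.1,-4.5,0,0,0,-2]
  ]
}}

```text
clock: 18.5
position: [0.5893, 0.1755, 0.1409]
ee_rot: [3.089, 0.57, 0.0]
force: [0.9, 0.4, -0.5]
width: 0.495
```

Emit:
{"method": "move_arm", "body": {
  "series": [
    [1.1,-4.5,0,0,0,-2],
    [1.1,-4.5,0,0,0,-2],
    [1.1,-4.5,0,0,0,-2],
    [0.9,-3.5,0,0,0,-2],
    [0.5,-2.5,0,0,0,-1],
    [0,0,0,0,0,0],
    [0,0,0,0,0,0]
  ]
}}

```text
clock: 19.2
position: [0.6359, -0.0185, 0.1406]
ee_rot: [-3.125, -0.325, 0.001]
force: [0.4, 0.9, -0.2]
width: 0.492
```

```bash
python3 look.py skull 0.125 tray_blue
```

```text
t 19.25 tcp [ 0.6359 -0.017   0.1407] yaw 12.0 q [ 0.1   0.56 -0.23  1.65  0.15  0.95 -1.55]
skull 0.86 [247, 111, 145, 214] [ 649.3  -12.6  101.9   62.2    1.6  657.2  -13.9 -166.9]
tray_blue 0.72 [241, 87, 156, 148] [660.5 -12.8 115.4 121.   12.7 680.1  -9.5 100. ]
tray_blue 0.22 [250, 112, 137, 213] [ 609.3  -18.4  179.4  108.8    1.8  623.1  -20.4 -167.2]
```

Emit:
{"method": "move_arm", "body": {
  "series": [
    [0,0,-4,0,0,0],
    [0,0,-3.5,0,0,0],
    [0,0,-1.8,0,0,0],
    [0,0,-0.8,0,0,0],
    [0,0,-0.4,0,0,0],
    [0,0,-0.3,0,0,0],
    [0,0,-0.15,0,0,0],
    [0,0,0,0,0,0]
  ]
}}

```text
clock: 20.15
position: [0.6368, -0.0175, 0.032]
ee_rot: [3.124, 0.328, 0.002]
force: [-0.1, -0.6, -1.3]
width: 0.494
```

Emit:
{"method": "move_arm", "body": {
  "series": [
    [0,0,0,0,0,0],
    [0,0,0,0,0,0],
    [0,0,0,0,0,0],
    [0,0,0,0,0,0],
    [0,0,1,0,0,0],
    [0,0,3,0,0,0],
    [0,0,4,0,0,0],
    [0,0,4,0,0,0]
  ],
  "grip": 0.75
}}

```text
clock: 20.95
position: [0.6359, -0.0176, 0.153]
ee_rot: [-3.124, -0.328, 0.001]
force: [1.6, -0.1, -0.4]
width: 0.754
```

Emit:
{"method": "move_arm", "body": {
  "series": [
    [-1.5,-1.1,1,0,0,8],
    [-1.5,-1.1,1,0,0,8],
    [-1.5,-1.1,1,0,0,8],
    [-1.5,-1.1,1,0,0,8],
    [-1.5,-1.1,1,0,0,8],
    [-1.5,-1.1,1,0,0,8],
    [-1.5,-1.1,1,0,0,8],
    [-1.5,-1.1,1,0,0,8]
  ]
}}

```text
clock: 21.75
position: [0.5156, -0.1061, 0.2324]
ee_rot: [2.47, 1.94, 0.0]
force: [-0.2, 0.3, 0.7]
width: 0.751
```

Emit:
{"method": "move_arm", "body": {
  "series": [
    [-1.5,-1,0,0,0,7],
    [-1.5,-1,0,0,0,7],
    [-1.5,-1,0,0,0,7],
    [-1,-0.8,0,0,0,7],
    [0,0,0,0,0,0],
    [0,0,0,0,0,0]
  ]
}}

```text
clock: 22.35
position: [0.4616, -0.1436, 0.2319]
ee_rot: [1.94, 2.47, 0.001]
force: [-0.3, 0.6, -0.5]
width: 0.749
```

```bash
python3 look.py ankle_bone 0.02 tray_red .461 -.140 ankle1.png
```

```text
t 22.4 tcp [ 0.4619 -0.1432  0.2317] yaw 103.8 q [ 0.7   0.29 -0.62  1.89  0.19  1.03  0.23]
ankle_bone 0.96 [296, 144, 39, 60] [ 458.7 -143.9   40.    64.1   16.1  458.7 -142.9  107. ]
tray_red 0.79 [255, 100, 135, 133] [ 460.5 -140.8  119.8  119.1    1.9  460.1 -136.9 -162. ]
```

View pics/ankle1.png

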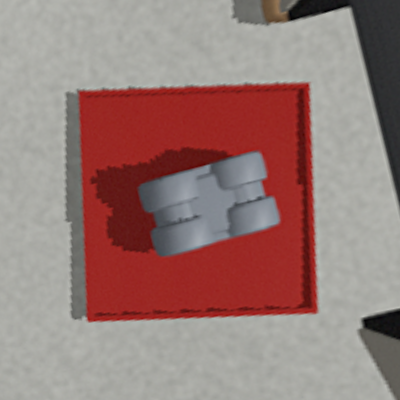

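The ankle bone is at crop (209,203), centred on (0.459,-0.143), with its axis at 106°. It measures 64x40 mm, as described.

Emit:
{"method": "move_arm", "body": {
  "series": [
    [-0.2,0,-3,0,0,2],
    [0,0,-4.5,0,0,0],
    [0,0,-4.5,0,0,0],
    [0,0,-3.5,0,0,0],
    [0,0,-2.2,0,0,0],
    [0,0,-1.5,0,0,0],
    [0,0,-1,0,0,0],
    [0,0,0,0,0,0]
  ]
}}

```text
clock: 23.3
position: [0.4591, -0.143, 0.0283]
ee_rot: [-1.89, -2.507, 0.001]
force: [-0.1, 0.2, -0.0]
width: 0.749
```

Emit:
{"method": "move_arm", "body": {
  "series": [
    [0,0,0,0,0,0],
    [0,0,0,0,0,0],
    [0,0,0,0,0,0],
    [0,0,0,0,0,0],
    [0,0,0,0,0,0],
    [0,0,0,0,0,0]
  ],
  "grip": 0
}}

```text
clock: 23.9
position: [0.4595, -0.1438, 0.0296]
ee_rot: [1.891, 2.508, 0.0]
force: [-1.4, -0.9, 5.8]
width: 0.41
```

Emit:
{"method": "move_arm", "body": {
  "series": [
    [0,0,1,0,0,0],
    [0,0,2,0,0,0],
    [0,0,4,0,0,0],
    [0,0,4,0,0,0],
    [0.5,2,0,0,0,0],
    [1,4,0,0,0,0],
    [1,4.6,0,0,0,0],
    [1,4.6,0,0,0,0]
  ]
}}

```text
clock: 24.7
position: [0.4944, 0.0095, 0.14]
ee_rot: [1.893, 2.507, 0.0]
force: [0.1, 0.4, -0.3]
width: 0.413
```

Emit:
{"method": "move_arm", "body": {
  "series": [
    [1.1,4.6,0,0,0,0],
    [1.1,4.6,0,0,0,0],
    [1.1,4.6,0,0,0,0],
    [1.1,4.6,0,0,0,0],
    [1.1,4.6,0,0,0,0],
    [1.1,4.6,0,0,0,0],
    [1,3.8,0,0,0,0],
    [0,1.4,0,0,0,0]
  ]
}}

```text
clock: 25.5
position: [0.5696, 0.3414, 0.1398]
ee_rot: [-1.885, -2.51, -0.004]
force: [-0.2, -0.3, -0.4]
width: 0.414
```

Emit:
{"method": "move_arm", "body": {
  "series": [
    [0,0,-4,0,0,0],
    [0,0,-3.5,0,0,0],
    [0,0,-1.8,0,0,0],
    [0,0,-0.8,0,0,0],
    [0,0,-0.4,0,0,0],
    [0,0,-0.3,0,0,0],
    [0,0,-0.15,0,0,0],
    [0,0,0,0,0,0]
  ]
}}

```text
clock: 26.3
position: [0.5707, 0.3365, 0.0305]
ee_rot: [1.891, 2.508, 0.002]
force: [-0.1, -0.5, -0.2]
width: 0.411
```

Emit:
{"method": "move_arm", "body": {
  "series": [
    [0,0,0,0,0,0],
    [0,0,0,0,0,0],
    [0,0,0,0,0,0],
    [0,0,0,0,0,0],
    [0,0,1,0,0,0],
    [0,0,3,0,0,0],
    [0,0,4,0,0,0],
    [0,0,4,0,0,0]
  ],
  "grip": 0.75
}}

```text
clock: 27.1
position: [0.5699, 0.3363, 0.1515]
ee_rot: [-1.891, -2.508, 0.001]
force: [1.3, 0.7, 0.2]
width: 0.751
```

Emit:
{"method": "move_arm", "body": {
  "series": [
    [-2.6,-3.3,1.6,0,0,0],
    [-2.6,-3.4,1.6,0,0,0],
    [-2.6,-3.4,1.6,0,0,0],
    [-2.7,-3.4,1.6,0,0,0],
    [-2.7,-3.3,1.6,0,0,0],
    [0,0,0,0,0,0],
    [0,0,0,0,0,0]
  ]
}}

```text
clock: 27.8
position: [0.4385, 0.1678, 0.231]
ee_rot: [1.892, 2.505, 0.002]
force: [0.2, 0.4, 0.7]
width: 0.753
```

```bash
python3 look.py limb_bone 0.019 tray_green .433 .164 limb1.png
```

```text
t 27.85 tcp [0.4388 0.1686 0.2306] yaw 106.0 q [ 0.09  0.28 -0.7   1.92  0.21  1.02 -0.41]
tray_green 0.74 [240, 97, 147, 145] [ 431.4  165.6  120.1  120.3   83.   429.2  167.8 -164. ]
```

View pics/limb1.png

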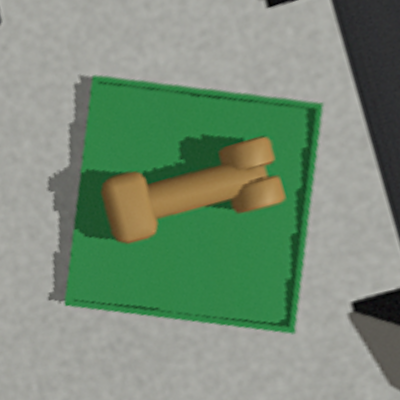

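The limb bone lies with its double knob at crop (254,173) and single knob at (129,207). The mid-shaft is at (194,189), which is (0.4385,0.168), with the axis at 105°. This agrees with the top camera.

Emit:
{"method": "move_arm", "body": {
  "series": [
    [0,-0.1,-3,0,0,-1],
    [0,0,-4.5,0,0,0],
    [0,0,-4.5,0,0,0],
    [0,0,-3.5,0,0,0],
    [0,0,-2.2,0,0,0],
    [0,0,-1.5,0,0,0],
    [0,0,-1,0,0,0],
    [0,0,0,0,0,0]
  ],
  "grip": 0.5
}}

```text
clock: 28.75
position: [0.4377, 0.168, 0.0264]
ee_rot: [-1.91, -2.492, 0.003]
force: [-0.9, -0.1, -0.2]
width: 0.5
```

Emit:
{"method": "move_arm", "body": {
  "series": [
    [0,0,0,0,0,0],
    [0,0,0,0,0,0],
    [0,0,0,0,0,0],
    [0,0,0,0,0,0],
    [0,0,0,0,0,0],
    [0,0,0,0,0,0]
  ],
  "grip": 0
}}

```text
clock: 29.35
position: [0.4387, 0.1674, 0.0282]
ee_rot: [1.913, 2.491, 0.001]
force: [-0.6, -1.4, 5.7]
width: 0.192
```

Emit:
{"method": "move_arm", "body": {
  "series": [
    [0,0,1,0,0,0],
    [0,0,2,0,0,0],
    [0,0,4,0,0,0],
    [0,0,4,0,0,0],
    [0.1,-1.8,0,0,0,0],
    [0.3,-3.5,0,0,0,0],
    [0.3,-4.5,0,0,0,0],
    [0.3,-4.5,0,0,0,0]
  ]
}}

```text
clock: 30.15
position: [0.4481, 0.0232, 0.1385]
ee_rot: [1.911, 2.493, 0.001]
force: [0.8, -0.3, -0.7]
width: 0.191
```

Emit:
{"method": "move_arm", "body": {
  "series": [
    [0.3,-4.5,0,0,0,0],
    [0.3,-4.5,0,0,0,0],
    [0.3,-3.5,0,0,0,0],
    [0.3,-2.5,0,0,0,0],
    [0.1,-1.5,0,0,0,0],
    [0,0,0,0,0,0],
    [0,0,0,0,0,0]
  ]
}}

```text
clock: 30.85
position: [0.4611, -0.1401, 0.138]
ee_rot: [-1.913, -2.491, -0.001]
force: [0.1, 1.2, -0.1]
width: 0.196
```

```bash
python3 look.py limb_bone 0.13 tray_red .461 -.14 limb2.png
```

```text
t 30.9 tcp [ 0.4612 -0.1395  0.138 ] yaw 105.0 q [ 0.64  0.4  -0.59  2.01  0.3   0.82  0.15]
limb_bone 0.57 [280, 157, 81, 166] [ 458.8 -133.5   34.5   78.    13.8  456.4 -122.6  105.2]
limb_bone 0.51 [567, 64, 70, 82] [555.9 -46.7  28.7  33.3  27.5 556.4 -43.  161.8]
tray_red 0.94 [238, 106, 176, 124] [ 460.5 -130.7  120.3   98.7    2.6  455.2 -118.7 -164.7]
```

View pics/limb2.png

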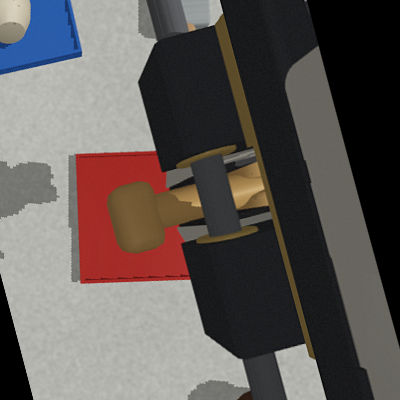

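The limb bone hangs level over red, with its knob at crop (135,217).

Emit:
{"method": "move_arm", "body": {
  "series": [
    [0,0,-4,0,0,0],
    [0,0,-3.5,0,0,0],
    [0,0,-1.8,0,0,0],
    [0,0,-0.8,0,0,0],
    [0,0,-0.4,0,0,0],
    [0,0,-0.3,0,0,0],
    [0,0,-0.15,0,0,0],
    [0,0,0,0,0,0]
  ]
}}

```text
clock: 31.8
position: [0.4617, -0.1407, 0.0288]
ee_rot: [1.913, 2.491, 0.001]
force: [-0.3, -0.8, -0.2]
width: 0.191
```

Emit:
{"method": "move_arm", "body": {
  "series": [
    [0,0,0,0,0,0],
    [0,0,0,0,0,0],
    [0,0,0,0,0,0],
    [0,0,0,0,0,0],
    [0,0,1,0,0,0],
    [0,0,3,0,0,0],
    [0,0,4,0,0,0],
    [0,0,4,0,0,0]
  ],
  "grip": 0.5
}}

```text
clock: 32.6
position: [0.4608, -0.1402, 0.15]
ee_rot: [-1.912, -2.492, -0.0]
force: [1.0, -0.8, -0.6]
width: 0.5
```

Emit:
{"method": "move_arm", "body": {
  "series": [
    [1,4.5,1,0,0,0],
    [1,4.5,1,0,0,0],
    [1,4.5,1,0,0,0],
    [1,4.5,1,0,0,0],
    [1,4.5,1,0,0,0],
    [1,4.5,1,0,0,0],
    [1,4.5,1,0,0,0],
    [1,4.5,1,0,0,0]
  ],
  "grip": 0.75
}}

```text
clock: 33.4
position: [0.5411, 0.2211, 0.2295]
ee_rot: [1.913, 2.492, 0.0]
force: [0.5, 0.0, 0.1]
width: 0.75
```

Emit:
{"method": "move_arm", "body": {
  "series": [
    [1,4.5,0,0,0,1],
    [1,4.5,0,0,0,0],
    [0.9,2.7,0,0,0,0],
    [0,0,0,0,0,0],
    [0,0,0,0,0,0]
  ]
}}

```text
clock: 33.9
position: [0.5697, 0.3366, 0.2283]
ee_rot: [-1.889, -2.509, 0.001]
force: [-0.6, -0.3, -0.4]
width: 0.749
```

```bash
python3 look.py ankle_bone 0.02 pad
```

```text
t 33.95 tcp [0.5701 0.3354 0.2284] yaw 106.0 q [-0.22  0.59 -0.64  1.46  0.36  1.21 -0.63]
ankle_bone 0.95 [304, 146, 39, 59] [570.9 336.4  39.   63.4  16.  570.7 337.4 105.7]
pad 0.96 [260, 116, 122, 105] [ 570.   338.1  118.5  117.6   13.9  568.3  341.9 -164.6]
```

Exactly where it was left. Now grip it; z goes from 0.2275 to 0.028.

Emit:
{"method": "move_arm", "body": {
  "series": [
    [0,0,-3,0,0,0],
    [0,0,-4.5,0,0,0],
    [0,0,-4.5,0,0,0],
    [0,0,-3.5,0,0,0],
    [0,0,-2,0,0,0],
    [0,0,-1.5,0,0,0],
    [0,0,-0.9,0,0,0],
    [0,0,0,0,0,0]
  ]
}}

```text
clock: 34.85
position: [0.5703, 0.3356, 0.0289]
ee_rot: [-1.892, -2.508, 0.001]
force: [-0.0, -0.5, -0.0]
width: 0.75
```

Emit:
{"method": "move_arm", "body": {
  "series": [
    [0,0,0,0,0,0],
    [0,0,0,0,0,0],
    [0,0,0,0,0,0],
    [0,0,0,0,0,0],
    [0,0,0,0,0,0],
    [0,0,0,0,0,0]
  ],
  "grip": 0
}}

```text
clock: 35.45
position: [0.5705, 0.3365, 0.0297]
ee_rot: [1.891, 2.508, 0.001]
force: [-1.6, -0.4, 4.4]
width: 0.414
```

Emit:
{"method": "move_arm", "body": {
  "series": [
    [0,0,1,0,0,0],
    [0,0,2,0,0,0],
    [0,0,4,0,0,0],
    [0,0,4,0,0,0],
    [-1.5,-2,0,0,0,0],
    [-2.7,-3.3,0,0,0,0],
    [-2.7,-3.3,0,0,0,0],
    [-2.7,-3.3,0,0,0,0]
  ]
}}

```text
clock: 36.25
position: [0.4731, 0.2163, 0.1397]
ee_rot: [1.891, 2.508, 0.0]
force: [0.3, -0.7, -0.2]
width: 0.414
```

Emit:
{"method": "move_arm", "body": {
  "series": [
    [-2.7,-3.3,0,0,0,0],
    [-1.5,-2,0,0,0,0],
    [0,0,0,0,0,0],
    [0,0,0,0,0,0]
  ]
}}

```text
clock: 36.65
position: [0.4327, 0.1643, 0.1399]
ee_rot: [1.892, 2.507, 0.001]
force: [0.7, 0.4, -0.0]
width: 0.413
```

```bash
python3 look.py ankle_bone 0.125 tray_green
```

```text
t 36.7 tcp [0.4331 0.1651 0.1399] yaw 106.0 q [ 0.07  0.39 -0.7   2.04  0.34  0.82 -0.55]
ankle_bone 0.71 [275, 192, 89, 134] [433.8 161.1  43.3  67.5  16.  432.4 165.4 105.9]
tray_green 0.81 [223, 89, 196, 150] [ 431.6  166.   117.9  119.8   83.   424.7  185.8 -159.2]
```

Emit:
{"method": "move_arm", "body": {
  "series": [
    [0,0,-4,0,0,0],
    [0,0,-3.5,0,0,0],
    [0,0,-1.8,0,0,0],
    [0,0,-0.8,0,0,0],
    [0,0,-0.4,0,0,0],
    [0,0,-0.3,0,0,0],
    [0,0,-0.15,0,0,0],
    [0,0,0,0,0,0]
  ]
}}

```text
clock: 37.6
position: [0.4327, 0.1645, 0.0303]
ee_rot: [1.891, 2.508, 0.001]
force: [-0.0, -0.1, -1.1]
width: 0.414
```

Emit:
{"method": "move_arm", "body": {
  "series": [
    [0,0,0,0,0,0],
    [0,0,0,0,0,0],
    [0,0,0,0,0,0],
    [0,0,0,0,0,0],
    [0,0,1,0,0,0],
    [0,0,3,0,0,0],
    [0,0,4,0,0,0],
    [0,0,4,0,0,0]
  ],
  "grip": 0.75
}}

```text
clock: 38.4
position: [0.4316, 0.1644, 0.1515]
ee_rot: [-1.89, -2.508, 0.001]
force: [0.7, 0.8, -0.3]
width: 0.749
```

Emit:
{"method": "move_arm", "body": {
  "series": [
    [0,0,4,0,0,0],
    [0,4,3,0,0,0],
    [0,4.5,2,0,0,0],
    [0,4.5,2,0,0,0],
    [0,4.5,0,0,0,0],
    [0,4.5,0,0,0,0],
    [0,4.5,0,0,0,0],
    [0,0,0,0,0,0]
  ]
}}

```text
clock: 39.2
position: [0.429, 0.4356, 0.2604]
ee_rot: [-1.879, -2.512, -0.003]
force: [1.0, 0.4, -0.1]
width: 0.748
```

```bash
python3 - <<'E'
from h import *
c=cam("top"); 
for t,z in dict(skull=.025,limb_bone=.019,vertebra=.02,ankle_bone=.02,tray_blue=.008,tray_red=.008,tray_yellow=.008,tray_green=.008).items():
    for d in outline_of("top",t)[:2]: print(t,d["p"].__round__(2),rect(d["mask"],z,c))
cv2.imwrite("pics/end.png",cv2.resize(c[0][65:345,130:525,::-1],None,fx=2,fy=2,interpolation=cv2.INTER_CUBIC))
E
```

```text
skull 0.91 [ 656.2  -10.4   54.9   88.2   89.   655.7  -12.5 -166.9]
limb_bone 0.64 [ 462.1 -138.    33.    87.7   15.   462.4 -138.8  104.5]
vertebra 0.96 [ 583.3 -361.2   71.4   76.8   22.8  576.8 -365.7   81. ]
vertebra 0.67 [ 235.6 -251.3  113.6  107.3   44.1  241.9 -248.3  171.2]
ankle_bone 0.79 [434.6 165.1  40.5  62.   16.2 434.4 165.2 104.7]
ankle_bone 0.75 [ 575.8 -356.1  123.1  120.    80.7  574.1 -354.3  128.6]
tray_blue 0.77 [658.4 -13.7 122.7 122.2  13.  657.1 -13.2 116. ]
tray_red 0.65 [ 461.9 -141.2  120.   118.7    2.1  461.6 -141.  -179.7]
tray_red 0.44 [ 463.1 -138.9   35.    91.8   15.4  463.  -139.1  105. ]
tray_yellow 0.92 [ 577.7 -361.   123.6  120.9   80.6  576.2 -359.4 -156.5]
tray_green 0.7 [ 433.   163.8  123.5  121.9   82.7  431.8  164.3 -142.2]
```

View pics/end.png

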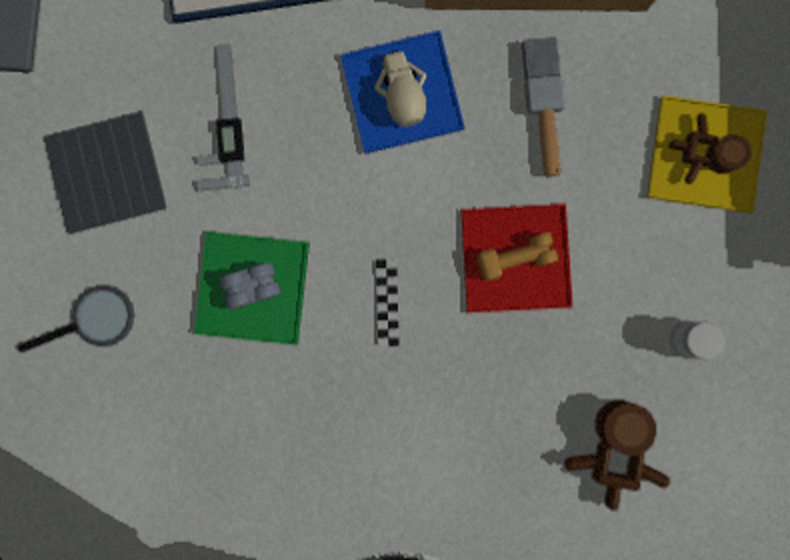

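All four bones lie upright in the middle of their own trays (crop: skull 402,90; vertebra 712,150; limb bone 517,256; ankle bone 249,285), and the arm is clear.

```bash
python3 -c "
from cell import workorder; print(workorder.sign_off())"
```

```text
the job is handed in; nothing more can be done
None
```

All four bones are home in their own trays, and I handed the job in at about 39 s of the 144 s allowed. I did it as two swaps over the foam pad: skull with vertebra, then ankle bone with limb bone. The larger vertebra on the bare table is the look-alike, and I left it alone.

- **Position:** in the last top view, the limb bone, skull and ankle bone are 2 to 4 mm from their tray centres. The vertebra's outline is about 5 mm off, which includes some parallax. The limit is 15 mm.
- **Condition:** all four look right way up, the gripper is clear of everything, and no bone was dropped or touched the table. I judged uprightness and height from the pictures and lowering heights, not by a direct measurement.
- **Detector misses:** it failed to find the limb bone once, so I located that by eye from the picture. In the final view it also gave a false ankle bone at the yellow tray and a false red tray on the limb bone. The picture showed both to be wrong.

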